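# Close a pan's sliding cover past its spring catch

### The arm

A 7-joint arm with a two-finger parallel gripper is mounted at the origin on the work surface. World frame = base frame: x ahead of the robot, y to its left, z up, the work surface at z = 0. Lengths are in m, angles in rad, forces in N, time in s.
With the tool pointing down it reaches from about 0.35 to 0.9 m from the base axis. Payload 8.1 kg.
Tool frame: the origin (TCP) lies between the finger pads; the fingertips stand 19 mm ahead of it and the grasp point (between the pads) is the TCP (env.tips_ahead is the distance from the TCP to the fingertips, in m); z points along the fingers, x is the direction in which the jaws open and shut, and the axes are right-handed (so a half turn about z gives the same grasp; the last joint's range is limited). The gripper opens to 85 mm and grips with 20 to 120 N. Pads are 22 mm wide; open, the fingers measure 114 mm over their backs; the gripper's body (76 mm by 85 mm) begins 54 mm behind the grasp point. The pads swing forward as they close: fully open they stand 13 mm farther back than shut.
Start: joints at [1.128, 0.434, 0.025, 1.573, -0.012, 1.134, -0.075], TCP at [0.208, -0.589, 0.25] pointing down, gripper open.
Joint ranges: [-2.62, 2.62], [-0.44, 2.09], [-1.27, 1.32], [0.08, 2.57], [-1.32, 4.46], [0.12, 2], [-2.74, 2.74]. Speed limits (rad/s): [2.22, 2.22, 3.01, 3.01, 3.14, 3.14, 3.14].

### API

Orientations are given as a rotation vector (axis times angle).
In Python, from cell import telemetry, imaging, order, env gives the robot as it stands.
- The arm moves only by the shell command python3 -m pendant 'ROWS'. ROWS is JSON, a list of rows, each a list of 3 entries, a list of its own where there are three numbers: the closure, from -1 (fully open) to 1 (shut), then the shift along the tool's x, y, z scaled (see below), then the turn about the tool's z scaled (see below). In form: [[fingers, [x, y, z], yaw], ...]. A call has 1 to 20 rows; each row is the pose to reach, as a shift and turn from the pose commanded when the call began, along the tool's axes at that moment, turning the shorter way round; what a row does not reach only later rows make up. The controller multiplies each number of a shift by 12 cm and each number of a turn by 180 degrees. A row lasts 1/8 s, in which the tool goes at most 62.5 mm and 10.7 degrees, less where a joint would pass 70% of its speed; a pose out of reach is approached as far as the arm can. A call with a number of a shift or a turn outside -1 to 1 is refused whole. A call with a gripper value outside its range is refused whole. The fingers move at their own pace and stop on an object; the grip force is fixed at half the most. Time passes only in rows, so rows that repeat a pose let the fingers close. It gives the time, the measured TCP pose, the force and the opening at its end, in the units of the state.
- telemetry.read_state(): the state, without advancing time (a new reading comes with each control period).
- imaging.snapshot(name): name is "scene" or "side" or "wrist"; returns (picture, depth): 384x512x3 uint8, blue, green, red; 384x512 float32, m along the optical axis (not along the pixel's ray), 0 where there is no reading.
- imaging.get_calibration(name): a dict with "fx", "fy", "cx", "cy" (pixels), "R" (3x3) and "t" (3): a world point X has camera coordinates R X + t; the wrist camera has in their place "tool_from_camera" (4x4, takes a point from camera to tool coordinates, whose origin is the TCP and whose axes are the tool frame's). Camera axes: x right, y down, z forward; pixel columns grow to the right and rows downward; lengths in m; the calibration is good to about 2 mm. The wrist camera is an equidistant fisheye: a pixel r from the principal point sees the ray r / f radians off the axis. A picture is of the moment at which its call begins: read the wrist's pose just before it. get_calibration takes no time and is no camera call.
- order.finish_job(): hands the job in, once; it reports no verdict.
The state is a dict: "clock": time; "joint_pos": joint angles; "qd": joint speeds; "tau": joint torques, N m; "tool_pos": TCP position; "ee_rot": TCP orientation; "ft_force": force on the tool from outside, world axes, zero at the start; "torque": the same for the moment, N m; "width": opening from 0.0 (shut) to 1.0 (fully open).
Only numpy, scipy, OpenCV 4.12 (cv2) and the standard library are available. Lean on these libraries where they do the work, as an engineer would, in place of code of your own. Each camera call takes 0.05 s, during which the arm holds its last target.

### The job

Close the blue sliding cover over the vegetable pan: with a fingertip press the red spring catch down by its long pad and keep it down while you push the cover past the catch's stop, then push the cover fully home so that the catch springs up behind it. Only press and push, then take the hand away; leave the oil bottle, the spice jar and the bowl where they stand.

Things in the scene. Friction and masses are not known exactly. Their poses are not given: they have to be found in the camera images.
- station: Low stainless pan station, 222 x 360 mm, deck 60 mm high, fixed. Origin on the bench under the middle of its width; own +y = the way the cover closes, own -x = long side with the red pad (robot's side at yaw 0), z up. Pan with yellow pieces sunk in its deck at x -60..88, y 32..118 mm. Lane over the pad, x -116..-84: only pad, a low bar (top z 70 mm) and the cover's wing stand above the deck.
- cover_top (a point): Centre of the top of the blue box-shaped cover, 112 mm long (y), 213 mm wide, 116 mm above the bench; station frame x -11, y -90+q mm, where q is joint cover in mm. Main part: x -80..95, z 76..116 mm; a side wing, x -118..-80, z 86..116 mm, overhangs the pad. The cover spans y -146+q to -34+q.
- cover (a joint): Slide of the cover along station +y, m: 0 = fully open, 0.165 = fully home over the pan; starts 0 to 0.025. Stays where left, about 2.5 N of friction. With the catch up, its nose stops the cover at 0.035. From there to 0.159 the cover itself keeps the catch down once over the nose; past 0.159 the catch springs up behind it.
- push_face (a point): Middle of the cover's flat upright trailing (-y) face on the wing above the pad: 38 mm wide, 30 mm high (z 86 to 116 mm above the bench). Moves with the cover; station frame x -100, y -146+q, z 101 mm (q: joint cover). Pushing it towards station +y closes the cover.
- catch_pad (a point): Centre of the top of the catch's red press pad, 32 mm wide (x) and 125 mm long (y); top 82 mm above the bench when up, 70 mm when down; station frame x -100, y -142.5 mm (pad y -205 to -80). At least 59 mm of it lies bare behind the cover's trailing face; the rest runs under the wing, so a fingertip pressing it can slide forward along it and push the cover.
- catch (a joint): Travel of the red spring catch straight down, in m: 0 = up (stops the cover), 0.012 = fully down. From about 0.007 on the cover can slide over its nose. About 3 N to start it, 10.5 N at full travel; it springs back up when let go.
- catch_nose (a point): Centre of the top of the catch's red stop nose, 40 mm wide (station x) and 12 mm thick (station y), rigidly joined to the pad and moving down with it; station frame x -45, y 7 mm, top z 83 mm when up.
- oil_bottle: Yellow oil bottle with a green cap, 66 mm across, 220 mm high, standing on the bench past the station's +y end; origin at the centre of its foot. Bystander.
- spice_jar: Amber jar with a red lid, 52 mm across, 85 mm high, standing on the bench on the robot's side of the station; origin at the centre of its foot. Bystander.
- bowl: Steel bowl, 110 mm across, 50 mm high, on the bench past the station's -y end; origin at the centre of its foot. Bystander.

How it is judged:
On the way, in this order (a step that is already met when the one before it is completed fails the run):
1. a finger holds the catch down while the cover is still short of its nose (value of joint catch above 0.007 m and value of joint cover below 0.038 m and contact force between the fingers and catch above 1 N), for 0.05 s.
2. the cover is pushed over the held-down nose (value of joint catch above 0.006 m and value of joint cover above 0.042 m), for 0.05 s.
At the end, for the whole second after the job is handed in: the cover is home (within 5 mm of the end of its slide) and at rest, the catch has sprung up behind it (within 2 mm of fully up), and bottle, jar and bowl stand within 20 mm of where they stood (value of joint cover above 0.16 m and value of joint catch below 0.002 m and velocity of joint cover below 0.01 m/s and distance of each of oil_bottle, spice_jar, bowl from where it was at the start of the episode below 0.02 m); the robot touches nothing.
It fails at once if the bottle, jar or bowl is lifted, carried or knocked (moved 20 mm or tipped) (distance of any of oil_bottle, spice_jar, bowl from where it was at the start of the episode above 0.02 m or angle between any of oil_bottle, spice_jar, bowl's own z axis and vertical above 0.3 rad).
It also fails if it takes over 43 s, if anything falls off the work surface, if the arm or the gripper's body presses on something with over 40 N, if the wrist force passes 120 N, or if a joint passes its speed limit or range.

## Working session

There is one attempt and no reset: what is moved stays moved. The work goes in short steps, Python scripts to look and compute and a shell command to move; the robot and the scene stay as the last step left them, time stands still between calls to the robot, and variables do not carry over. Pictures are saved under pics/ and viewed, and the job is handed in when it is done.

```bash
ls; mkdir -p pics; python3 - <<'E'
from cell import telemetry, imaging, order, env
import cv2
s=telemetry.read_state()
for k,v in s.items(): print(k,v)
print(env.tips_ahead)
import numpy as np
for n in ["scene","side"]:
    p,d=imaging.snapshot(n); cv2.imwrite(f"pics/{n}0.png",p); np.savez(f"pics/{n}0.npz",p=p,d=d)
    print(n,imaging.get_calibration(n))
E
```

```text
pics
clock 0.0
joint_pos [ 1.12842698  0.43522335  0.02497881  1.57408664 -0.01162624  1.13404532
 -0.07509564]
qd [-3.62065978e-04  9.76240014e-04  4.85854885e-04  6.06889153e-05
  6.61466550e-04  4.76363293e-04  6.37892947e-04]
tau [-6.11171272e-04 -6.70473218e+01  1.02473427e+00 -3.16214454e+01
  1.55507860e-02  1.24264980e-02  1.13827778e-05]
tool_pos [ 0.20808407 -0.5888272   0.24952985]
ee_rot [-2.56428669e+00  1.81351170e+00  2.18082780e-03]
ft_force [-0.7109949  -0.55873539  0.54932587]
torque [-0.0411898  -0.04735583 -0.00891338]
width 1.0012455249412675
0.019
scene {'fx': 384.45243643261193, 'fy': 384.45243643261193, 'cx': 259.13354449621414, 'cy': 187.7022758966517, 'R': array([[-0.59877753,  0.80074313,  0.01661071],
       [ 0.48609721,  0.37981911, -0.78704952],
       [-0.63653356, -0.46319314, -0.61666615]]), 't': array([ 0.30786784, -0.16854723,  1.43313599])}
side {'fx': 462.33009543934577, 'fy': 462.33009543934577, 'cx': 256.9933954694521, 'cy': 197.05893394528513, 'R': array([[-0.92872718, -0.37069633,  0.00707446],
       [-0.23932241,  0.58479672, -0.77507263],
       [ 0.28317946, -0.72152409, -0.63183255]]), 't': array([0.48946866, 0.22018937, 0.88621245])}
```

View pics/scene0.png

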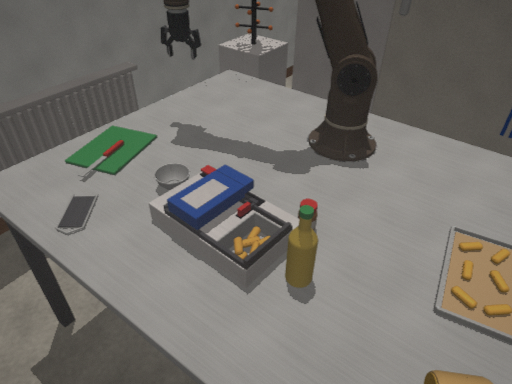

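View pics/side0.png

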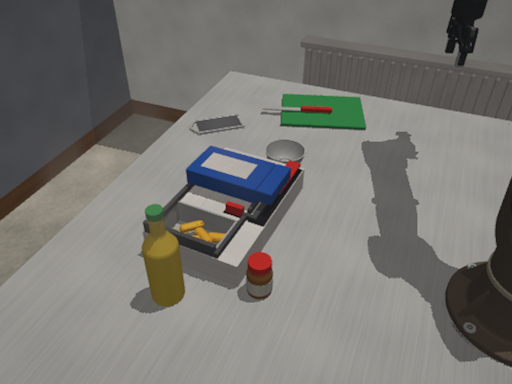

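The scene view shows the blue cover around (210,195) with the red pad end at (208,171), the nose at (244,210), the bowl at (172,177), the bottle at (302,250) and the jar at (308,210). Next I measure the poses.

```bash
cat > h.py <<'E'
import numpy as np,cv2
from cell import imaging
def cloud(n,f=None):
    z=np.load(f or f"pics/{n}0.npz");p,d=z['p'],z['d'];c=imaging.get_calibration(n)
    v,u=np.mgrid[:384,:512]
    P=np.stack([(u-c['cx'])/c['fx']*d,(v-c['cy'])/c['fy']*d,d],-1)
    W=(P-c['t'])@c['R']
    return p,W,d>0
E
python3 - <<'E'
from h import *
for n in ["scene","side"]:
    p,W,ok=cloud(n)
    hsv=cv2.cvtColor(p,cv2.COLOR_BGR2HSV)
    h,s,v=[hsv[...,i].astype(int) for i in range(3)]
    reg=ok&(W[...,2]>0.01)&(W[...,2]<0.3)&(W[...,0]>.3)&(W[...,0]<.9)&(abs(W[...,1])<.45)
    blue=reg&(h>105)&(h<130)&(s>120)
    zz=W[...,2]
    cand=reg&(zz>.106)&(zz<.126)&(blue|(s<80))
    m=np.zeros(ok.shape,np.uint8); m[blue|cand]=1
    k,l,st,_=cv2.connectedComponentsWithStats(m)
    # comp w/ most blue
    b=np.argmax([ (blue&(l==i)).sum() if i else 0 for i in range(k)])
    top=(l==b)&(zz>.110)&(zz<.124)
    pts=W[top]; print(n,len(pts),'z med',np.median(pts[:,2]))
    r=cv2.minAreaRect((pts[:,:2]*1000).astype(np.float32)); print(r, cv2.boxPoints(r).round(1).tolist())
    red=reg&((h<8)|(h>172))&(s>150)&(v>80)
    k,l,st,_=cv2.connectedComponentsWithStats(red.astype(np.uint8))
    for i in range(1,k):
        q=W[(l==i)]
        if len(q)>15: print('red',len(q),st[i,:4],np.median(q,0).round(4),q.min(0).round(3),q.max(0).round(3))
    # other things above table
    for nm,mm in dict(yel=reg&(h>15)&(h<32)&(s>150),grn=reg&(h>50)&(h<80)&(s>120)).items():
        k,l,st,_=cv2.connectedComponentsWithStats(mm.astype(np.uint8))
        for i in range(1,k):
            q=W[l==i]
            if len(q)>60: print(nm,len(q),np.median(q,0).round(3),q.min(0).round(3),q.max(0).round(3))
E
```

```text
scene 2103 z med 0.11658666877818902
((608.414306640625, -88.25645446777344), (113.50292205810547, 215.1680450439453), 86.19192504882812) [[497.29998779296875, -137.6999969482422], [712.0, -152.0], [719.5, -38.79999923706055], [504.79998779296875, -24.5]]
red 63 [201 166  14   8] [ 0.5176 -0.1898  0.0827] [ 0.501 -0.209  0.079] [ 0.53  -0.174  0.086]
red 90 [301 199  16  10] [0.4673 0.1277 0.0855] [0.451 0.11  0.083] [0.486 0.151 0.089]
red 44 [238 202  12   9] [ 0.5822 -0.0014  0.0834] [ 0.563 -0.008  0.079] [0.599 0.006 0.086]
yel 403 [0.642 0.057 0.036] [0.579 0.026 0.023] [0.688 0.092 0.047]
side 2846 z med 0.11630356173225971
((607.9463500976562, -83.20652770996094), (115.38758850097656, 213.00180053710938), 85.43964385986328) [[497.20001220703125, -132.1999969482422], [709.5, -149.1999969482422], [718.7000122070312, -34.20000076293945], [506.3999938964844, -17.200000762939453]]
red 139 [280 161  20  32] [ 0.5049 -0.1843  0.0813] [ 0.497 -0.282  0.027] [ 0.529 -0.083  0.086]
red 180 [226 201  18  15] [0.5782 0.0056 0.0787] [ 0.56  -0.034  0.057] [0.611 0.011 0.086]
red 437 [248 252  24  23] [0.4677 0.139  0.085 ] [0.447 0.048 0.012] [0.508 0.158 0.089]
yel 433 [0.638 0.056 0.035] [0.588 0.019 0.014] [0.684 0.084 0.044]
yel 2282 [0.615 0.231 0.105] [0.599 0.13  0.01 ] [0.668 0.245 0.171]
```

```bash
cat >> h.py <<'E'
from scipy.spatial.transform import Rotation as Ro
from cell import telemetry
YAW=np.radians(-4.2); O=np.array([.625,-.011])
def st2w(x,y): 
    c,s=np.cos(YAW),np.sin(YAW); return O+np.array([c*x-s*y,s*x+c*y])/1000
def plan(tx,ty,tz):
    s=telemetry.read_state();R=Ro.from_rotvec(s['ee_rot']).as_matrix()
    d=R.T@(np.array([tx,ty,tz])-s['tool_pos'])
    xd=np.array([np.sin(YAW),-np.cos(YAW),0]) # station -y
    a=R.T@xd; print('t',s['clock'],'pos',s['tool_pos'].round(4),'F',s['ft_force'].round(1),'w',round(s['width'],3))
    print('shift scaled',(d/.12).round(3),'yaw scaled',(np.arctan2(a[1],a[0])/np.pi).round(4),'tilt',R[:,2].round(3))
E
python3 -c "
from h import *
t=st2w(-100,-165);print(t);plan(*t,.19)"
```

```text
[ 0.51318425 -0.16823307]
t 0.1 pos [ 0.2081 -0.5889  0.2496] F [-0.6  0.1  0.2] w 1.001
shift scaled [-2.457 -3.565  0.5  ] yaw scaled 0.1315 tilt [-0.001  0.001 -1.   ]
```

```bash
python3 -m pendant '[[1,[-0.15,-0.23,0],0.03],[1,[-0.3,-0.46,0],0.07],[1,[-0.45,-0.68,0],0.1],[1,[-0.62,-0.9,0],0.1315],[1,[-0.62,-0.9,0],0.1315]]' && python3 -c "
from h import *
plan(*st2w(-100,-165),.19)"
```

```text
clock: 0.72
tool_pos: [0.2874, -0.4806, 0.2501]
ee_rot: [-2.142, 2.297, 0.001]
ft_force: [-0.4, -0.0, -0.3]
width: -0.004
t 0.725 pos [ 0.2874 -0.4806  0.2501] F [-0.4 -0.  -0.3] w -0.004
shift scaled [-2.727 -1.695  0.506] yaw scaled 0.0011 tilt [ 0.     0.002 -1.   ]
```

```bash
python3 -c "
from h import *
from cell import imaging
s=telemetry.read_state();p,d=imaging.snapshot('wrist');cv2.imwrite('pics/w0.png',p);print(imaging.get_calibration('wrist'))"
```

```text
{'fx': 297.3186396354542, 'fy': 297.3186396354542, 'cx': 256.42492759199126, 'cy': 196.56367196507603, 'tool_from_camera': array([[ 9.99999943e-01, -7.22934665e-05, -3.30455130e-04,
        -3.62532482e-04],
       [ 1.66875488e-04,  9.55180970e-01,  2.96022442e-01,
        -7.61222482e-02],
       [ 2.94243964e-04, -2.96022480e-01,  9.55180928e-01,
        -1.23806276e-01],
       [ 0.00000000e+00,  0.00000000e+00,  0.00000000e+00,
         1.00000000e+00]])}
```

```bash
python3 -m pendant '[[1,[-0.25,-0.15,0],0],[1,[-0.5,-0.3,0],0],[1,[-0.75,-0.45,0],0],[1,[-0.95,-0.6,0],0],[1,[-0.95,-0.6,0],0]]' && python3 -m pendant '[[1,[-0.25,-0.15,0],0],[1,[-0.5,-0.3,0.1],0],[1,[-0.75,-0.45,0.1],0],[1,[-0.95,-0.6,0.1],0],[1,[-0.95,-0.6,0.1],0]]' &&  python3 -c "
from h import *
plan(*st2w(-100,-165),.19)"
```

```text
clock: 1.4
tool_pos: [0.3666, -0.3737, 0.2502]
ee_rot: [-2.142, 2.297, 0.0]
ft_force: [-0.9, -0.2, 0.5]
width: -0.001
clock: 2.02
tool_pos: [0.4466, -0.2659, 0.2381]
ee_rot: [-2.141, 2.299, 0.0]
ft_force: [-0.3, 0.0, -0.1]
width: 0.002
t 2.025 pos [ 0.4466 -0.2659  0.2381] F [-0.3  0.  -0.1] w 0.002
shift scaled [-0.851 -0.496  0.401] yaw scaled 0.0008 tilt [ 0.  0. -1.]
```

```bash
python3 -m pendant '[[1,[-0.25,-0.15,0.1],0],[1,[-0.5,-0.3,0.2],0],[1,[-0.7,-0.4,0.3],0],[1,[-0.85,-0.5,0.4],0],[1,[-0.85,-0.5,0.4],0],[1,[-0.85,-0.5,0.4],0]]' &&  python3 - <<'E'
from h import *
plan(*st2w(-100,-165),.19)
s=telemetry.read_state();p,d=imaging.snapshot('wrist');cv2.imwrite('pics/w1.png',p)
np.savez('pics/w1.npz',p=p,d=d,pos=s['tool_pos'],rot=s['ee_rot'])
p,d=imaging.snapshot('side');cv2.imwrite('pics/s1.png',p);np.savez('pics/s1.npz',p=p,d=d)
E
```

```text
clock: 2.78
tool_pos: [0.5122, -0.1713, 0.1905]
ee_rot: [2.135, -2.303, 0.001]
ft_force: [0.2, -0.2, -0.6]
width: -0.001
t 2.775 pos [ 0.5122 -0.1713  0.1905] F [ 0.2 -0.2 -0.6] w -0.001
shift scaled [-0.026 -0.006  0.004] yaw scaled -0.0007 tilt [-0.    -0.001 -1.   ]
```

View pics/w1.png

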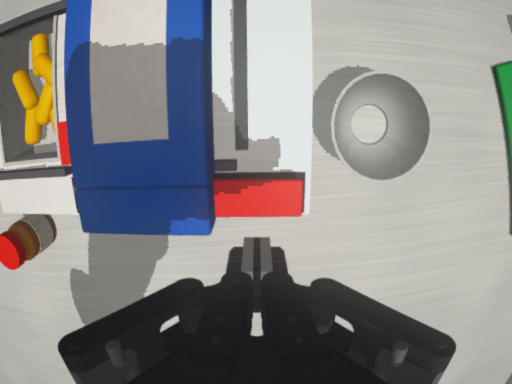

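View pics/s1.png

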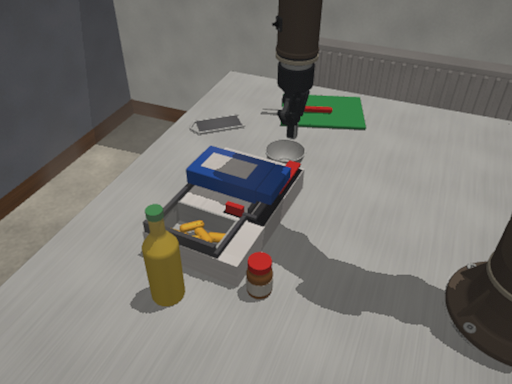

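The wrist view shows the bare pad at pixels (213..304, 178..217), aligned with the image rows. The cover's trailing edge is at column 213, and the shut fingers are at (257,260).

```bash
cat >> h.py <<'E'
def wcloud(f):
    z=np.load(f);p,d=z['p'],z['d'];c=imaging.get_calibration('wrist')
    v,u=np.mgrid[:384,:512].astype(float)
    a=(u-c['cx'])/c['fx'];b=(v-c['cy'])/c['fy'];th=np.hypot(a,b)+1e-9
    k=np.tan(th)/th
    P=np.stack([a*k*d,b*k*d,d],-1)
    T=c['tool_from_camera'];P=P@T[:3,:3].T+T[:3,3]
    R=Ro.from_rotvec(z['rot']).as_matrix()
    return p,P@R.T+z['pos'],d>0
def hsvm(p):
    q=cv2.cvtColor(p,cv2.COLOR_BGR2HSV).astype(int);return q[...,0],q[...,1],q[...,2]
def w2st(W):
    c,s=np.cos(YAW),np.sin(YAW);d=W[...,:2]-O
    return np.stack([c*d[...,0]+s*d[...,1],-s*d[...,0]+c*d[...,1]],-1)*1000
E
python3 - <<'E'
from h import *
p,W,ok=wcloud('pics/w1.npz');h,s,v=hsvm(p)
red=ok&((h<8)|(h>172))&(s>150)
top=red&(abs(W[...,2]-.082)<.004)
k,l,st,_=cv2.connectedComponentsWithStats(top.astype(np.uint8))
for i in range(1,k):
    q=W[l==i]
    if len(q)<30: continue
    S=w2st(q); print('red',len(q),np.median(q,0).round(4),'station 1-99%',np.percentile(S,[1,50,99],axis=0).round(1).tolist()); print(cv2.minAreaRect((q[:,:2]*1000).astype(np.float32)))
bl=ok&(h>105)&(h<130)&(s>120)
q=W[bl&(abs(W[...,2]-.116)<.004)]
S=w2st(q);print('blue',len(q),np.percentile(S,[.5,50,99.5],axis=0).round(1).tolist(),np.median(q[:,2]))
print(cv2.minAreaRect((q[:,:2]*1000).astype(np.float32)))
# finger tips
dk=ok&(v<70)&(W[...,2]>.15)&(W[...,2]<.23)
q=W[dk];print('dark min z',np.percentile(q[:,2],[0,1,5]))
E
```

```text
red 387 [ 0.5807 -0.0011  0.0832] station 1-99% [[-64.4, 0.8], [-45.0, 6.7], [-25.9, 12.4]]
((580.5203247070312, -1.047865867614746), (12.422096252441406, 39.348304748535156), 85.82696533203125)
red 3183 [ 0.5155 -0.172   0.0821] station 1-99% [[-113.4, -204.5], [-97.4, -168.3], [-82.9, -133.5]]
((514.4572143554688, -172.4609375), (72.82252502441406, 31.762958526611328), 85.95630645751953)
red 581 [0.4712 0.1224 0.0848] station 1-99% [[-185.2, 107.2], [-163.1, 121.9], [-142.3, 145.0]]
((468.1355895996094, 125.16766357421875), (35.79127883911133, 45.87309646606445), 62.60158157348633)
blue 20817 [[-115.0, -133.1], [-54.2, -93.0], [66.0, -23.9]] 0.11615399088847977
((597.6514892578125, -87.25294494628906), (111.6531753540039, 189.5647735595703), 86.05546569824219)
dark min z [0.17668357 0.18260945 0.19172744]
```

Pad, nose and cover agree with the estimated pose to about 2 mm: pad top z 82, nose at (-45, 7), q about 12.5 mm. Now I descend onto the pad.

```bash
python3 -m pendant '[[1,[0,-0.01,0.2],0],[1,[0,-0.01,0.4],0],[1,[0,-0.01,0.55],0],[1,[0,-0.01,0.66],0],[1,[0,-0.01,0.7],0],[1,[0,-0.01,0.7],0]]' && python3 -m pendant '[[1,[0,0,0.04],0],[1,[0,0,0.08],0],[1,[0,0,0.1],0],[1,[0,0,0.1],0],[1,[0,0,0.1],0]]' &&  python3 - <<'E'
from h import *
plan(*st2w(-100,-165),.0905); print(w2st(telemetry.read_state()['tool_pos']))
E
```

```text
clock: 3.62
tool_pos: [0.5142, -0.1693, 0.1065]
ee_rot: [2.138, -2.302, 0.0]
ft_force: [-0.6, 0.5, -0.4]
width: -0.0
clock: 4.25
tool_pos: [0.5148, -0.1693, 0.0949]
ee_rot: [-2.138, 2.301, -0.002]
ft_force: [-0.2, -0.7, 6.8]
width: 0.001
t 4.25 pos [ 0.5148 -0.1693  0.0949] F [-0.2 -0.7  6.8] w 0.001
shift scaled [-0.008  0.014  0.036] yaw scaled -0.0001 tilt [ 0.001 -0.001 -1.   ]
[ -98.31148183 -165.98846462]
```

Force 6.8 N matches the spring at about 6.1 mm of travel. I press a bit deeper and then slide forward.

```bash
python3 -m pendant '[[1,[0,0,0.02],0],[1,[0,0,0.04],0],[1,[0,0,0.04],0],[1,[0,0,0.04],0]]' && python3 -m pendant '[[1,[-0.04,0,0],0],[1,[-0.08,0,0],0],[1,[-0.12,0,0],0],[1,[-0.16,0,0],0],[1,[-0.2,0,0],0],[1,[-0.2,0,0],0]]' &&  python3 - <<'E'
from h import *
plan(*st2w(-100,-165),.0905); print(w2st(telemetry.read_state()['tool_pos']))
s=telemetry.read_state();p,d=imaging.snapshot('wrist');cv2.imwrite('pics/w2.png',p)
np.savez('pics/w2.npz',p=p,d=d,pos=s['tool_pos'],rot=s['ee_rot'])
p,W,ok=wcloud('pics/w2.npz');h,s,v=hsvm(p)
q=W[ok&(h>105)&(h<130)&(s>120)&(abs(W[...,2]-.116)<.004)]
print('blue y',np.percentile(w2st(q),[.5,99.5],axis=0).round(1).tolist())
E
```

```text
clock: 4.75
tool_pos: [0.5148, -0.1693, 0.0903]
ee_rot: [-2.138, 2.301, -0.002]
ft_force: [-1.4, -0.4, 9.1]
width: 0.0
clock: 5.5
tool_pos: [0.5168, -0.1473, 0.0906]
ee_rot: [2.137, -2.303, 0.006]
ft_force: [-1.3, -6.3, 12.4]
width: 0.001
t 5.5 pos [ 0.5168 -0.1473  0.0906] F [-1.3 -6.3 12.4] w 0.001
shift scaled [0.176 0.017 0.002] yaw scaled -0.0005 tilt [ 0.002 -0.003 -1.   ]
[ -97.91618244 -143.86292535]
blue y [[-114.1, -116.9], [18.3, -11.3]]
```

View pics/w2.png

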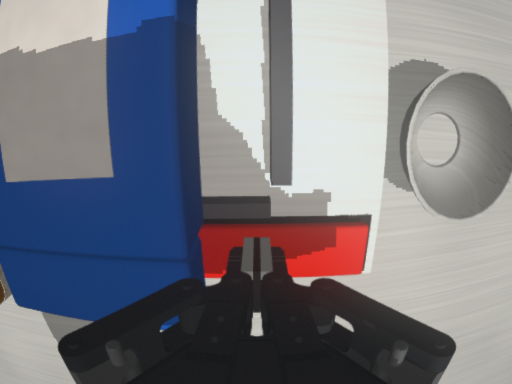

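Finger is holding the catch down (~10.6 mm) and the cover has moved to q ≈ 29 mm, trailing edge at column ~200 in the wrist view. I continue past the nose.

```bash
python3 -m pendant '[[1,[-0.04,0,0],0],[1,[-0.08,0,0],0],[1,[-0.12,0,0],0],[1,[-0.16,0,0],0],[1,[-0.2,0,0],0],[1,[-0.24,0,0],0],[1,[-0.28,0,0],0],[1,[-0.32,0,0],0],[1,[-0.32,0,0],0]]' &&  python3 - <<'E'
from h import *
plan(*st2w(-100,-165),.0905); print(w2st(telemetry.read_state()['tool_pos']))
s=telemetry.read_state();p,d=imaging.snapshot('wrist');cv2.imwrite('pics/w3.png',p)
np.savez('pics/w3.npz',p=p,d=d,pos=s['tool_pos'],rot=s['ee_rot'])
p,W,ok=wcloud('pics/w3.npz');h,s,v=hsvm(p)
q=W[ok&(h>105)&(h<130)&(s>120)&(abs(W[...,2]-.116)<.004)]
print('blue y',np.percentile(w2st(q),[.5,99.5],axis=0).round(1).tolist())
p,d=imaging.snapshot('side');cv2.imwrite('pics/s3.png',p)
E
```

```text
clock: 6.68
tool_pos: [0.5194, -0.1089, 0.0906]
ee_rot: [2.136, -2.303, 0.005]
ft_force: [-2.2, -5.9, 11.6]
width: 0.002
t 6.675 pos [ 0.5194 -0.1089  0.0906] F [-2.2 -5.9 11.6] w 0.002
shift scaled [0.497 0.014 0.002] yaw scaled -0.0005 tilt [ 0.002 -0.003 -1.   ]
[ -98.16542443 -105.38571153]
blue y [[-114.3, -78.4], [18.1, 27.3]]
```

View pics/s3.png

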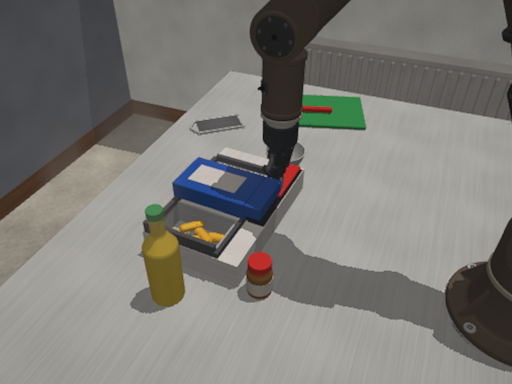

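Cover is now at q ≈ 67 mm, over the nose, with the wing pushed by the finger. I ease off, raise the finger above the pad level and push on by the face.

```bash
python3 -m pendant '[[1,[0.03,0,0],0],[1,[0.03,0,-0.07],0],[1,[0.03,0,-0.135],0],[1,[0.03,0,-0.135],0]]' && python3 -m pendant '[[1,[-0.08,0,0],0],[1,[-0.16,0,0],0],[1,[-0.22,0,0],0],[1,[-0.28,0,0],0],[1,[-0.34,0,0],0],[1,[-0.4,0,0],0],[1,[-0.46,0,0],0],[1,[-0.52,0,0],0],[1,[-0.58,0,0],0],[1,[-0.64,0,0],0],[1,[-0.7,0,0],0],[1,[-0.7,0,0],0]]' &&  python3 - <<'E'
from h import *
plan(*st2w(-100,4),.107); print(w2st(telemetry.read_state()['tool_pos']))
s=telemetry.read_state();p,d=imaging.snapshot('wrist');cv2.imwrite('pics/w4.png',p)
np.savez('pics/w4.npz',p=p,d=d,pos=s['tool_pos'],rot=s['ee_rot'])
p,W,ok=wcloud('pics/w4.npz');h,s,v=hsvm(p)
q=W[ok&(h>105)&(h<130)&(s>120)&(abs(W[...,2]-.116)<.004)]
print('blue y',np.percentile(w2st(q),[.5,99.5],axis=0).round(1).tolist())
E
```

```text
clock: 7.28
tool_pos: [0.5187, -0.1106, 0.1061]
ee_rot: [-2.138, 2.301, -0.001]
ft_force: [-0.3, 0.8, -0.2]
width: -0.003
clock: 8.78
tool_pos: [0.5239, -0.0263, 0.1053]
ee_rot: [2.138, -2.3, -0.001]
ft_force: [-2.7, -2.3, 0.2]
width: -0.004
t 8.775 pos [ 0.5239 -0.0263  0.1053] F [-2.7 -2.3  0.2] w -0.004
shift scaled [-0.222  0.002 -0.014] yaw scaled 0.0002 tilt [-0.002 -0.001 -1.   ]
[-99.70951031 -22.61778452]
blue y [[-115.0, -7.6], [37.1, 101.9]]
```

View pics/w4.png

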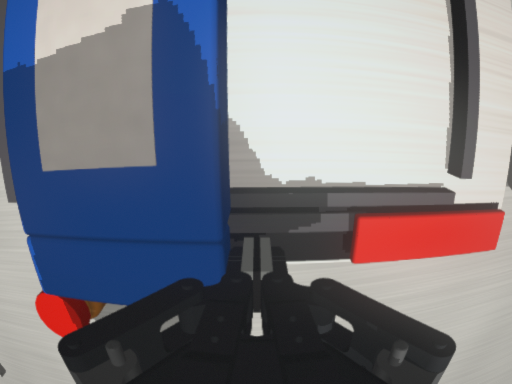

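Cover at q ≈ 138 mm (trailing edge at column 228), finger contact 15 mm ahead of the TCP. There are 27 mm left.

```bash
python3 -m pendant '[[1,[-0.05,0,0],0],[1,[-0.1,0,0],0],[1,[-0.14,0,0],0],[1,[-0.17,0,0],0],[1,[-0.19,0,0],0],[1,[-0.2,0,0],0],[1,[-0.2,0,0],0]]' && python3 -m pendant '[[1,[-0.01,0,0],0],[1,[-0.02,0,0],0],[1,[-0.02,0,0],0]]' &&  python3 - <<'E'
from h import *
plan(*st2w(-100,4),.107); print(w2st(telemetry.read_state()['tool_pos']))
s=telemetry.read_state();p,d=imaging.snapshot('wrist');cv2.imwrite('pics/w5.png',p)
np.savez('pics/w5.npz',p=p,d=d,pos=s['tool_pos'],rot=s['ee_rot'])
p,W,ok=wcloud('pics/w5.npz');h,s,v=hsvm(p)
q=W[ok&(h>105)&(h<130)&(s>120)&(abs(W[...,2]-.116)<.004)]
print('blue y',np.percentile(w2st(q),[.5,99.5],axis=0).round(1).tolist())
red=ok&((h<8)|(h>172))&(s>150)
k,l,st,_=cv2.connectedComponentsWithStats(red.astype(np.uint8))
for i in range(1,k):
    q=W[l==i]
    if len(q)>50: print('red',len(q),np.median(q,0).round(4),w2st(np.median(q,0)).round())
E
```

```text
clock: 9.7
tool_pos: [0.5264, -0.0023, 0.1056]
ee_rot: [-2.139, 2.301, 0.0]
ft_force: [-0.3, -1.1, -0.2]
width: 0.004
clock: 10.07
tool_pos: [0.5267, -0.0001, 0.1057]
ee_rot: [-2.139, 2.301, 0.0]
ft_force: [-2.0, -0.8, -0.8]
width: -0.0
t 10.075 pos [ 5.267e-01 -1.000e-04  1.057e-01] F [-2.  -0.8 -0.8] w -0.0
shift scaled [-0.003  0.009 -0.011] yaw scaled 0.0 tilt [ 0.  0. -1.]
[-98.88123789   3.63019621]
blue y [[-115.1, 18.6], [38.0, 127.8]]
red 1879 [ 0.5811 -0.0012  0.0832] [-45.   7.]
red 4920 [ 0.5186 -0.1254  0.082 ] [ -98. -122.]
red 1108 [0.4798 0.1301 0.085 ] [-155.  130.]
```

The catch has sprung up (pad z 82.0, nose z 83.2) and q ≈ 164.6. One gentle nudge will confirm the end stop, then I retreat.

```bash
python3 -m pendant '[[1,[-0.01,0,0],0],[1,[-0.015,0,0],0],[1,[-0.015,0,0],0]]' && python3 -m pendant '[[1,[0.1,0,0],0],[1,[0.2,0,0],0],[1,[0.25,0,-0.3],0],[1,[0.25,0,-0.6],0],[1,[0.25,0,-1],0],[1,[0.25,0,-1],0],[1,[0.25,0,-1],0]]' &&  python3 - <<'E'
from h import *
s=telemetry.read_state();p,d=imaging.snapshot('wrist');cv2.imwrite('pics/w6.png',p)
np.savez('pics/w6.npz',p=p,d=d,pos=s['tool_pos'],rot=s['ee_rot'])
p,W,ok=wcloud('pics/w6.npz');h,s,v=hsvm(p)
q=W[ok&(h>105)&(h<130)&(s>120)&(abs(W[...,2]-.116)<.004)]
print('blue y',np.percentile(w2st(q),[.5,99.5],axis=0).round(1).tolist())
red=ok&((h<8)|(h>172))&(s>150)
k,l,st,_=cv2.connectedComponentsWithStats(red.astype(np.uint8))
for i in range(1,k):
    q=W[l==i]
    if len(q)>50: print('red',len(q),np.median(q,0).round(4),w2st(np.median(q,0)).round())
p,d=imaging.snapshot('side');cv2.imwrite('pics/s6.png',p)
E
```

```text
clock: 10.5
tool_pos: [0.5267, 0.0002, 0.1057]
ee_rot: [2.136, -2.302, 0.001]
ft_force: [-1.1, -6.0, 0.3]
width: -0.002
clock: 11.38
tool_pos: [0.5243, -0.0289, 0.2254]
ee_rot: [-2.138, 2.302, -0.0]
ft_force: [-1.2, 0.1, -0.4]
width: 0.001
blue y [[-116.2, 18.9], [80.4, 128.5]]
red 442 [ 5.769e-01 -5.000e-04  8.320e-02] [-49.   7.]
red 3326 [ 0.5173 -0.1395  0.0821] [ -98. -136.]
red 1218 [0.4735 0.127  0.0849] [-161.  127.]
```

View pics/s6.png

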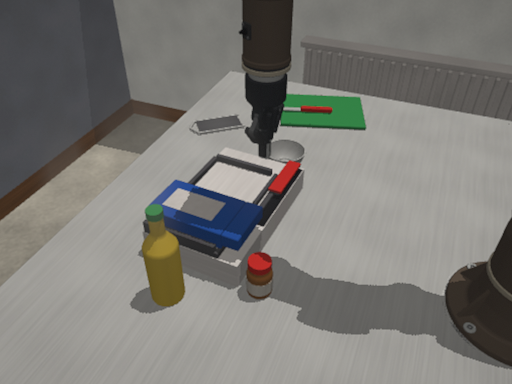

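View pics/w6.png

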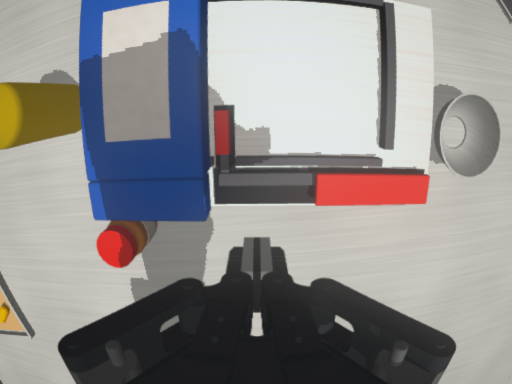

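The stop was reached: the force rose to 6 N with only 0.3 mm more motion. The cover's trailing edge is at 18.9 mm, so q ≈ 165 mm. Pad (370,190) and nose (222,132) are up behind it. In the side view the bottle, jar and bowl are at their original pixels, and the hand is clear.

```bash
python3 -c "
from cell import order,telemetry
print(order.finish_job(), telemetry.read_state()['clock'])"
```

```text
the job is handed in; nothing more can be done
the job is handed in; nothing more can be done
```

The cover is fully home over the pan and the catch has sprung up behind it. I handed the job in shortly after 11.4 s on the robot's clock, well inside the 43 s limit; no verdict was reported.

- **Press and pass the nose:** With the gripper shut, I pressed the red pad down about 10.5 mm. I kept it pressed while sliding forward, which pushed the cover past the nose to about 67 mm.
- **Push home:** I then raised the fingertip above the pad and pushed on the wing's trailing face until the cover hit its end stop. There the force rose to about 6 N with only 0.3 mm more movement.
- **Last checks:** The cover measured about 165 mm along its slide. The pad top was at 82.1 mm and the nose at 83.2 mm, so the catch is fully up. The hand is about 12 cm above its pushing height with no contact force beyond about 1 N of sensor noise.
- **Bystanders:** I judged the bottle, jar and bowl unmoved by comparing the side camera pictures by eye, not by measuring them.

No check failed. One thing I did not expect was that early in the push the cover met the hand about 27 mm ahead of the tool centre. I put this down to the finger linkage touching it rather than the fingertips; forces stayed around 6 N along the push and 12 N vertically, and after I raised the finger the contact was about 15 mm ahead.

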